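# Couple a drawbar to its ball and latch it

### The job

On the coupler jig, swing the raised drawbar round until the socket in its head is over the ball, lower it gently until it is fully seated on the ball, and only then press the latch lever down fully home. How high the ball stands differs every time, so feel for it; do not ram it, and leave the other things on the bench where they are.

Things in the scene. Friction and masses are not known exactly. Their poses are not given: they have to be found in the camera images.
- drawbar: Grey steel bar, 34 mm square, its pivot 260 mm along +x from this origin, 97.5 mm above the bench; z up. Swings sideways there (1 N at the head) and tips up and down (a few N); stays where left, so shut fingers can push it. Origin: the ball's seat inside the head, an upside-down cup at the robot-side end: top 29 mm above it, sides 28 mm either side of it, mouth (62 mm wide) 13 mm below it.
- socket (a point): The same point as the drawbar's origin: where the ball's centre lies when seated; the bore is 44 mm wide, with a bell mouth below. It starts raised clear of the ball, up to 120 mm to either side of it.
- ball_post: Fixed post carrying a bare 40 mm steel ball on a 22 mm stem. Origin: centre of its foot, on the jig's 10 mm base plate; z up. The ball's centre is straight above the origin at an unknown height of 75 to 100 mm, set anew each time and rigid: find it by touch or sight. Level distance to the pivot about 260 mm. It bears a push of up to 70 N.
- lever (a joint): Angle of the latch lever on the bar just behind the head: 0 = open (handle sticking up and backwards, about 34 degrees from the bar), 0.6 = fully home (flat along the bar). Stays where it is left; pressing it near the handle's end takes 5 to 15 N. Its claw closes under the ball, which blocks it while the socket is only part-way on.
- lever_pad (a point): Pressing point on the upper face of the lever's steel handle (30 mm wide, 78 mm long), 12 mm from its free end, 72 mm from the lever's hinge. The hinge is 36 mm behind the socket point (towards the pivot) and 14 mm above it. With the lever home this point is 104 mm behind the socket point and 39 mm above it.
- glue: Bystander: yellow bottle, 72 mm wide, 160 mm high, standing beside the jig; origin at its foot.
- grease: Bystander: steel tin, 68 mm wide, 55 mm high; origin at its foot.
- spare_ball: Bystander: loose spare ball stud standing on the bench beside the jig, 66 mm high; origin at its foot.
- wrench: Bystander: wrench lying on the bench.
- nut: Bystander: loose ring nut lying on the jig's base plate, 26 mm wide, 10 mm high; origin at its underside.
- washer: Bystander: loose thick washer lying on the jig's base plate, 36 mm wide, 5 mm high; origin at its underside.

How it is judged:
By the outcome, as a careful person would: the job done as asked, in the order asked, and still so for the second after the job is handed in, with the robot touching nothing.
It also fails if it takes over 58 s, if anything falls off the work surface, if the arm or the gripper's body presses on something with over 40 N, if the wrist force passes 120 N, or if a joint passes its speed limit or range.

### The arm

A 6-joint arm with a two-finger parallel gripper is mounted at the origin on the work surface. World frame = base frame: x ahead of the robot, y to its left, z up, the work surface at z = 0. Lengths are in m, angles in degrees, forces in N, time in s.
With the tool pointing down it reaches from about 0.4 to 0.825 m from the base axis. Payload 7 kg.
Tool frame: the origin (TCP) lies at the very end of the fingers, on their centre line; the grasp point (between the pads) lies 19 mm behind it (ctrl.grip_depth is the z of the grasp point in the tool frame, in m); z points along the fingers, y is the direction in which the jaws open and shut (so a half turn about z gives the same grasp; the last joint's range is limited). The gripper opens to 88 mm and grips with 3 to 60 N. Pads are 19 mm wide; open, the fingers measure 130 mm over their backs; the gripper's body (78 mm by 193 mm) begins 47 mm behind the grasp point.
Start: joints at [-50.243, 20.546, 0.682, 0, -70.136, -16.507], TCP at [0.266, -0.62, 0.227] pointing down, gripper open.
Joint ranges: [-176.03, 176.03], [-82.01, 121.73], [-58.28, 71.71], [-173.87, 95.51], [-174.79, -0.11], [-173.66, 173.66]. Speed limits (degrees/s): [136.94, 136.94, 172.46, 180, 180, 180].

### API

Orientations are given as [roll, pitch, yaw] about the fixed x, y, z axes, in that order (R = Rz(yaw) Ry(pitch) Rx(roll)).
In Python, from plant import telemetry, snapshot, job, models, ctrl gives the robot as it stands.
- The arm moves only by the tool jog_arm, never from a script. Its argument "targets" is text: rows parted by semicolons, each of 7 numbers parted by spaces: the shift along the tool's x, y, z in m, then the turn, a rotation vector about the tool's x, y, z in degrees, then the gripper command: -1 is shut, 1 is fully open, values between are in proportion. A call has exactly 8 rows; each row is the pose to reach, as a shift and turn from the pose measured when the call began, along the tool's axes at that moment; what a row does not reach only later rows make up. A row lasts 1/8 s, in which the tool goes at most 62.5 mm and 10.7 degrees, less where a joint would pass 70% of its speed; a pose out of reach is approached as far as the arm can. A call with a gripper value outside its range is refused whole. The fingers move at their own pace and stop on an object; the grip force is fixed at half the most. Time passes only in rows, so rows that repeat a pose let the fingers close, or fill a call up. It gives the time, the measured TCP pose, the force and the opening at its end, in the units of the state.
- telemetry.get_obs(): the state, without advancing time (a new reading comes with each control period).
- snapshot(name): name is "scene" or "top" or "wrist"; returns a dict with "img" (480x640x3 uint8, red, green, blue), "range_z" (480x640 float32, m along the optical axis (not along the pixel's ray), 0 where there is no reading), "intrinsics" (3x3 intrinsics, pixels), "R" (3x3) and "t" (3): a world point X has camera coordinates R X + t. Camera axes: x right, y down, z forward; pixel columns grow to the right and rows downward; lengths in m; the calibration is good to about 2 mm. A picture is of the moment at which its call begins.
- job.close_job(): hands the job in, once; it reports no verdict.
Trained networks look in a picture, given as the dict that the camera call returned (one of the last four; its "shot" number tells which), for a name from the list of things; names that differ only in an ending like _2 or _b are one class to them, and where a whole thing is asked for, a point or a joint stands for the part that bears it (a point fixed in the world has none). Each returns a list of dicts, best first, with "conf" (0 to 1); they miss things now and then, are a little off and sometimes report something else, mostly with a low value. They report only what shows in the picture. A call takes as long as a camera call.
- models.cut_out(name, picture): "region" (480x640 bool, what is visible of it) and "uv" ([column, row] in pixels, amid what is visible of it).
- models.spot_point(name, picture): "uv" ([column, row] in pixels: a listed point, or the origin of a listed thing).
The state is a dict: "clock": time; "joint_pos": joint angles; "qvel": joint speeds; "tau": joint torques, N m; "tool_pos": TCP position; "orientation": TCP orientation; "force": force on the tool from outside, world axes, zero at the start; "moment": the same for the moment, N m; "opening": finger opening in m.
Only numpy, scipy, OpenCV 4.12 (cv2) and the standard library are available. Lean on these libraries where they do the work, as an engineer would, in place of code of your own. Each camera call takes 0.05 s, during which the arm holds its last target.

## Working session

There is one attempt and no reset: what is moved stays moved. The work goes in short steps, Python scripts to look and compute and a tool call to move; the robot and the scene stay as the last step left them, time stands still between calls to the robot, and variables do not carry over. Pictures are saved under pics/ and viewed, and the job is handed in when it is done.

Besides the shell and the picture viewer there is one more tool, called after "Request:" by a JSON object that holds its "name" and its "arguments", one argument or row to a line. jog_arm: Moves the arm, as the interface text tells. Its arguments: {"type":"object","properties":{"targets":{"type":"string"}},"required":["targets"]}

```bash
ls; mkdir -p pics; python3 - <<'E'
from plant import telemetry, snapshot, job, models, ctrl
import cv2
print(telemetry.get_obs())
for n in ["scene","top"]:
    s=snapshot(n)
    cv2.imwrite(f"pics/{n}0.png",s["img"][:,:,::-1])
    print(n,s["intrinsics"],s["R"],s["t"])
    import numpy as np
    np.savez(f"{n}0.npz",**{k:v for k,v in s.items() if k!='shot'})
    for o in ["drawbar","socket","ball_post","lever","lever_pad","glue","grease","spare_ball","wrench","nut","washer"]:
        r=models.spot_point(o,s)if o!="lever" else []
        print(o,[(q["conf"],q["uv"]) for q in r[:2]])
E
```

```text
pics
{'clock': 0.0, 'joint_pos': array([-5.02440573e+01,  2.05898276e+01,  6.31775539e-01, -2.21184852e-02,
       -7.01358058e+01, -1.65064337e+01]), 'qvel': array([ 0.04265128, -0.03440461,  0.051431  , -0.04578186, -0.03079492,
        0.00037561]), 'tau': array([ 1.64564262e-04, -5.82720351e+01,  2.93057871e+01,  6.99727580e+00,
        6.86119020e-03, -1.83726147e-04]), 'tool_pos': array([ 0.26621893, -0.61972433,  0.22561937]), 'orientation': array([ 1.79904102e+02, -6.73423838e-03, -1.56758018e+02]), 'force': array([-0.88397389,  0.14534083, -0.16004693]), 'moment': array([-0.01359741,  0.0083711 ,  0.03490538]), 'opening': 0.08749358518787743}
scene [[620.96968792   0.         322.67580281]
 [  0.         620.96968792 235.66856756]
 [  0.           0.           1.        ]] [[-0.776129    0.63013802 -0.02344894]
 [ 0.37593541  0.43253683 -0.81950257]
 [-0.50625719 -0.644855   -0.57259557]] [ 0.44969749 -0.11603273  1.94600828]
drawbar [(0.88, [327.1, 210.0])]
socket [(0.71, [325.6, 205.0])]
ball_post [(0.72, [349.8, 265.3])]
lever []
lever_pad [(0.65, [308.8, 214.7])]
glue [(
[... 176 characters left out ...]
(0.57, [338.9, 302.5])]
washer [(0.47, [350.7, 265.0]), (0.41, [303.7, 274.3])]
top [[530.85657081   0.         322.27813333]
 [  0.         530.85657081 240.82569304]
 [  0.           0.           1.        ]] [[-0.00373414 -0.99956671 -0.02919687]
 [-0.99681082  0.00604809 -0.07957145]
 [ 0.07971356  0.02880662 -0.99640149]] [0.02331726 0.57969584 1.17463805]
drawbar [(0.86, [340.9, 249.3])]
socket [(0.91, [344.4, 249.6])]
ball_post [(0.82, [315.7, 268.9])]
lever []
lever_pad [(0.72, [321.8, 202.3])]
glue [(0.74, [134.1, 250.6])]
grease [(0.72, [503.0, 298.4])]
spare_ball [(0.78, [158.1, 300.8])]
wrench [(0.92, [528.0, 225.7])]
nut [(0.53, [272.6, 220.2]), (0.21, [155.7, 301.9])]
washer []
```

View pics/scene0.png

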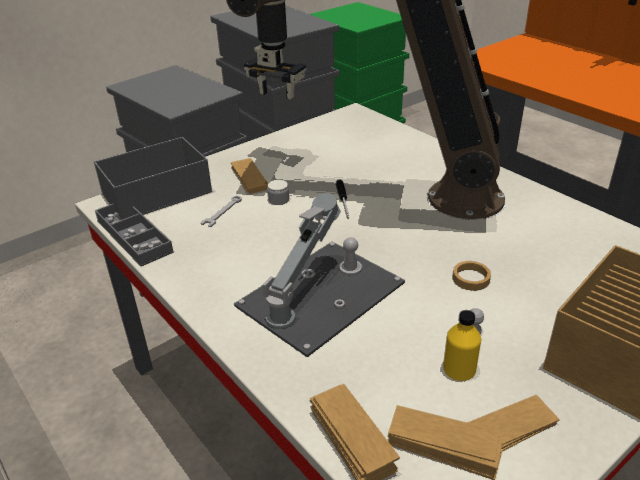

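View pics/top0.png

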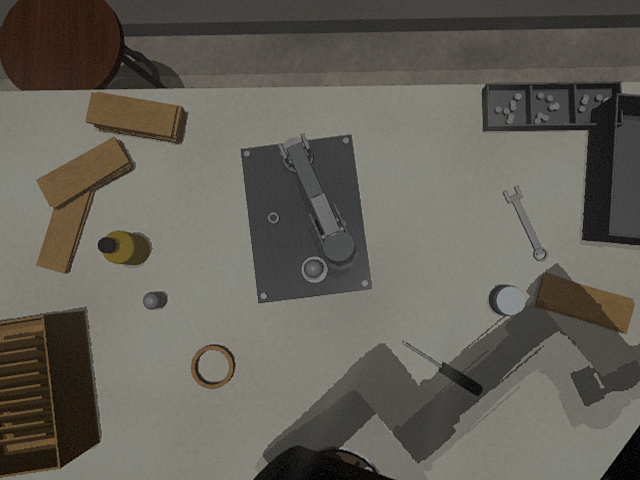

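The scene view shows the bar raised, with its head at about (325,205), the ball at (350,245) and the pivot at (280,305). In the top view the head is at (340,247), the ball at (314,266) and the pivot near (297,150). Next I'll measure these in 3D.

```bash
cat > h.py <<'E'
import numpy as np, cv2
def cloud(s):
    K=s["intrinsics"];z=s["range_z"];v,u=np.mgrid[0:480,0:640]
    P=np.stack([(u-K[0,2])/K[0,0]*z,(v-K[1,2])/K[1,1]*z,z],-1)
    W=(P-s["t"])@s["R"]; W[z==0]=np.nan
    return W
def sphere(p):
    A=np.c_[2*p,np.ones(len(p))];b=(p**2).sum(1)
    x=np.linalg.lstsq(A,b,rcond=None)[0]
    return x[:3],np.sqrt(x[3]+x[:3]@x[:3])
E
python3 - <<'E'
from h import *
np.set_printoptions(precision=4,suppress=True)
for n in ["top","scene"]:
    s=dict(np.load(n+"0.npz"));W=cloud(s)
    print(n)
    pts=dict(top=dict(ball=(314,266),head=(340,244),bar=(308,185),pivot=(297,145),pad=(322,205),bolt1=(247,154),bolt2=(346,141),bolt3=(263,297),bolt4=(366,284),plate=(270,270),glue=(107,245),spare=(153,300),nut=(273,218),grease=(505,300)),
      scene=dict(ball=(350,242),head=(325,203),bar=(290,262),pivot=(280,305),washer=(308,273),nut=(339,303)))[n]
    for k,(u,v) in pts.items():
        w=W[v-3:v+4,u-3:u+4].reshape(-1,3); print(k,W[v,u],"zmin/max",np.nanmin(w[:,2]),np.nanmax(w[:,2]))
E
```

```text
top
ball [0.5204 0.0355 0.1081] zmin/max 0.10059822458171312 0.11156119491873062
head [ 0.5586 -0.0186  0.21  ] zmin/max 0.20441010300810383 0.2154782958416251
bar [0.6841 0.0455 0.1492] zmin/max 0.14179201653072263 0.15406622245755255
pivot [0.7742 0.07   0.1231] zmin/max 0.08115405161543586 0.12314585474145565
pad [0.6314 0.0149 0.2256] zmin/max 0.21644179085678675 0.22757161188003616
bolt1 [0.7838 0.1947 0.0118] zmin/max 0.006206749150519649 0.021868169240530526
bolt2 [ 0.8101 -0.0348  0.0179] zmin/max 0.0040896672542825195 0.020050702423306293
bolt3 [0.4539 0.1549 0.0176] zmin/max 0.004445385342204026 0.020642243236105178
bolt4 [ 0.4823 -0.0773  0.0186] zmin/max 0.005465760200164907 0.02076383179318395
plate [0.515  0.1406 0.0078] zmin/max 0.0063999824531922106 0.015634588438477863
glue [0.5632 0.4529 0.1578] zmin/max 0.15604826477222444 0.16489084398729742
spare [0.4493 0.3888 0.0649] zmin/max 0.055382654755317826 0.06807319858067977
nut [0.6345 0.1342 0.0074] zmin/max 0.0055072036328521114 0.023542995034701853
grease [ 0.4469 -0.3735  0.0569] zmin/max 0.05180493292087056 0.06151034067173654
scene
ball [0.5251 0.048  0.1048] zmin/max 0.09732980185775723 0.1117841210292998
head [ 0.5559 -0.012   0.2069] zmin/max 0.20257622453762586 0.2163196521076599
bar [0.715  0.0489 0.1359] zmin/max 0.13363895769637762 0.14502569652344555
pivot [0.7887 0.1044 0.08  ] zmin/max 0.059511092110058034 0.08726499218681685
washer [ 0.6121 -0.0211  0.0074] zmin/max 0.007356245784541229 0.02180289828262294
nut [0.6332 0.1307 0.0151] zmin/max 0.010084821555062136 0.02602988785349097
```

```bash
python3 - <<'E'
from plant import snapshot, models, telemetry
from h import *
np.set_printoptions(precision=4,suppress=True)
for n in ["top","scene"]:
    s=snapshot(n);W=cloud(s)
    vis=s["img"].copy()
    for o in ["drawbar","ball_post","lever","nut","washer"]:
        r=models.cut_out(o,s)
        if not r: print(o,"none");continue
        m=r[0]["region"];p=W[m];p=p[~np.isnan(p[:,0])]
        print(n,o,r[0]["conf"],r[0]["uv"],m.sum(),"min",np.percentile(p,2,0),"max",np.percentile(p,98,0),"med",np.median(p,0))
        np.save(f"{n}_{o}.npy",p)
        if o=="ball_post":
            for zc in [0.075,0.085]:
                q=p[p[:,2]>zc]
                if len(q)>20:print("sphere",len(q),sphere(q),"ztop",q[:,2].max())
    c=vis[120:320,220:400] if n=="top" else vis[170:340,220:420]
    cv2.imwrite(f"pics/{n}_crop.png",cv2.resize(c[:,:,::-1],None,fx=3,fy=3,interpolation=cv2.INTER_CUBIC))
E
```

```text
top drawbar 0.61 [329.6, 217.1] 2896 min [ 0.5213 -0.0457  0.0176] max [0.7722 0.083  0.2247] med [0.6083 0.0087 0.1993]
top ball_post 0.84 [315.4, 269.3] 518 min [0.4917 0.0125 0.0148] max [0.5414 0.0646 0.1088] med [0.5144 0.0358 0.0922]
sphere 278 (array([0.5168, 0.0389, 0.0899]), np.float64(0.01850647531744863)) ztop 0.11276022158915368
sphere 278 (array([0.5168, 0.0389, 0.0899]), np.float64(0.01850647531744863)) ztop 0.11276022158915368
top lever 0.64 [325.3, 217.5] 710 min [ 0.5778 -0.0189  0.0113] max [0.6615 0.0336 0.2268] med [0.6153 0.0095 0.2164]
top nut 0.48 [273.3, 221.0] 51 min [0.6238 0.1237 0.0076] max [0.6442 0.1441 0.0245] med [0.6317 0.1375 0.0196]
washer none
scene drawbar 0.95 [308.1, 234.8] 2380 min [ 0.5314 -0.0393  0.0997] max [0.7808 0.088  0.2231] med [0.6388 0.0305 0.1635]
scene ball_post 0.97 [352.0, 257.5] 548 min [0.4942 0.0192 0.013 ] max [0.5444 0.0687 0.1083] med [0.5264 0.0495 0.0424]
sphere 176 (array([0.5199, 0.0431, 0.0926]), np.float64(0.016748354459528304)) ztop 0.11264612841081939
sphere 154 (array([0.5202, 0.0433, 0.0937]), np.float64(0.01606070549552186)) ztop 0.11264612841081939
scene lever 0.69 [312.9, 211.7] 259 min [ 0.429  -0.2027  0.0036] max [0.6518 0.0364 0.2276] med [0.6025 0.0098 0.2152]
scene nut 0.53 [340.9, 300.4] 60 min [0.6269 0.1221 0.0104] max [0.6479 0.1466 0.0253] med [0.6346 0.1322 0.0195]
scene washer 0.56 [304.4, 275.2] 112 min [ 0.5977 -0.034   0.0076] max [0.6346 0.0029 0.0197] med [ 0.6161 -0.015   0.0145]
```

View pics/top_crop.png

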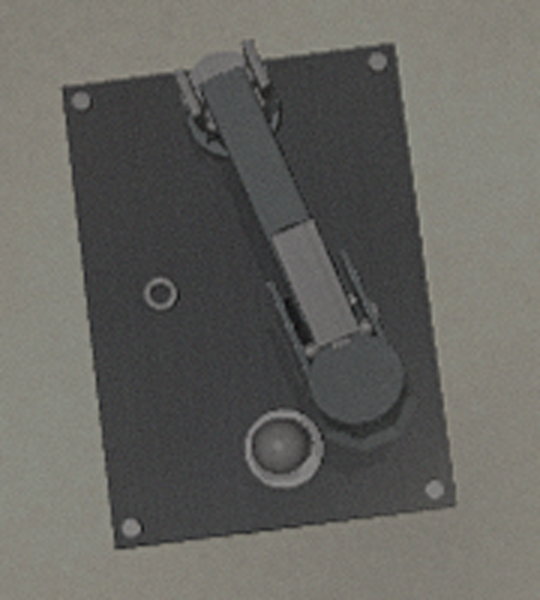

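View pics/scene_crop.png

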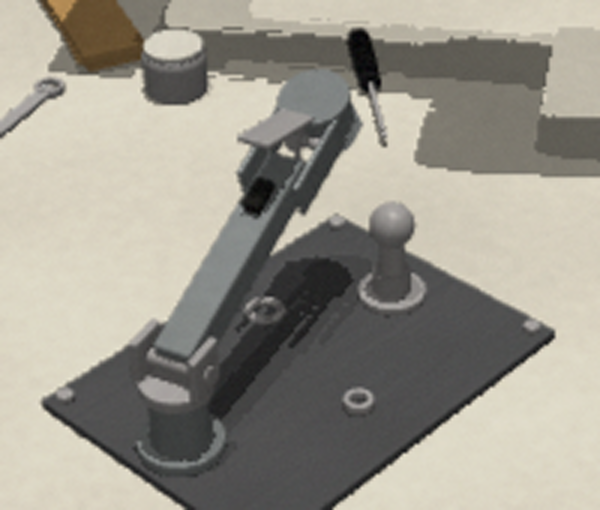

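```bash
python3 - <<'E'
from h import *
np.set_printoptions(precision=4,suppress=True)
from scipy.optimize import least_squares
for n in ["top","scene"]:
    p=np.load(n+"_ball_post.npy");q=p[p[:,2]>(0.09 if n=="top" else .08)]
    r=least_squares(lambda c:np.linalg.norm(q-c,axis=1)-.02,[.52,.04,.09],loss="soft_l1",f_scale=.002)
    print(n,"ball r=20 fit",r.x,np.abs(r.fun).mean())
    # bar top ridge: body points, bin by x for bar only
    d=np.load(n+"_drawbar.npy")
    for a in np.arange(.52,.80,.02):
        m=(d[:,0]>=a)&(d[:,0]<a+.02)&(d[:,2]>.09)
        if m.sum()>5: print(f"{a:.2f}",m.sum(),"y",np.percentile(d[m,1],[3,50,97]),"z",np.percentile(d[m,2],[50,95]))
E
```

```text
top ball r=20 fit [0.5168 0.039  0.0875] 0.0010923023731399955
0.52 323 y [-0.0478 -0.0203  0.0081] z [0.2074 0.2199]
0.54 355 y [-0.0518 -0.0186  0.0124] z [0.2113 0.2178]
0.56 332 y [-0.0415 -0.011   0.0198] z [0.2058 0.2119]
0.58 262 y [-0.0304 -0.0054  0.0205] z [0.2089 0.2147]
0.60 241 y [-0.0229  0.0057  0.0264] z [0.2151 0.2195]
0.62 232 y [-0.0133  0.0149  0.0338] z [0.2203 0.2251]
0.64 110 y [0.0079 0.0224 0.0431] z [0.224  0.2277]
0.66 151 y [0.0168 0.035  0.0516] z [0.154  0.1591]
0.68 164 y [0.0231 0.0416 0.0602] z [0.1467 0.1519]
0.70 150 y [0.0324 0.05   0.068 ] z [0.1401 0.1446]
0.72 145 y [0.042  0.0592 0.0773] z [0.132  0.1369]
0.74 149 y [0.0507 0.0677 0.0849] z [0.1245 0.1301]
0.76 143 y [0.0574 0.0747 0.0951] z [0.1172 0.1225]
0.78 14 y [0.0584 0.0625 0.0718] z [0.1108 0.117 ]
scene ball r=20 fit [0.5166 0.0402 0.0893] 0.002020711884463913
0.52 94 y [-0.0303  0.0018  0.011 ] z [0.2127 0.2206]
0.54 209 y [-0.0403 -0.0011  0.0172] z [0.2106 0.2179]
0.56 214 y [-0.0394  0.0039  0.0248] z [0.2031 0.2117]
0.58 179 y [-0.0306  0.0088  0.0346] z [0.1863 0.2136]
0.60 235 y [-0.0166  0.0192  0.0407] z [0.1773 0.218 ]
0.62 238 y [-0.0138  0.0253  0.0425] z [0.1722 0.2233]
0.64 203 y [-0.0023  0.0317  0.0472] z [0.1688 0.2266]
0.66 157 y [0.0184 0.0415 0.0554] z [0.1542 0.1682]
0.68 159 y [0.0269 0.0526 0.0636] z [0.1464 0.1536]
0.70 159 y [0.035  0.0601 0.0721] z [0.1386 0.1465]
0.72 150 y [0.0431 0.0674 0.0812] z [0.1313 0.1389]
0.74 139 y [0.0505 0.0721 0.0888] z [0.1254 0.1311]
0.76 149 y [0.059  0.0818 0.1079] z [0.1165 0.1223]
0.78 54 y [0.059  0.0691 0.0846] z [0.1041 0.1188]
```

The ball centre is near (0.517, 0.039, 0.088) and the pivot works out near (0.775, 0.078). That is 0.261 m apart, which matches the given 0.26 m. Next I'll refine the head position and the tool-frame shifts.

```bash
cat >> h.py <<'E'
from scipy.spatial.transform import Rotation as Ro
def shift(target, yaw=None, obs=None):
    from plant import telemetry
    o=obs or telemetry.get_obs()
    R=Ro.from_euler("xyz",o["orientation"],degrees=True)
    d=R.inv().apply(np.array(target)-o["tool_pos"])
    rv=np.zeros(3)
    if yaw is not None:
        rv=(R.inv()*Ro.from_euler("xyz",[180,0,yaw],degrees=True)).as_rotvec(degrees=True)
    return d,rv
def ray(s,uv,z):
    K=s["intrinsics"];d=np.array([(uv[0]-K[0,2])/K[0,0],(uv[1]-K[1,2])/K[1,1],1.])@s["R"]
    c=-s["t"]@s["R"]; return c+d*(z-c[2])/d[2]
E
python3 - <<'E'
from h import *
np.set_printoptions(precision=4,suppress=True)
s=dict(np.load("top0.npz"));print("socket top ray",ray(s,(344.4,249.6),.182)); s2=dict(np.load("scene0.npz"));print("scene",ray(s2,(325.6,205),.182))
d=np.load("top_drawbar.npy")
# plane fit bar top
m=(d[:,0]>.665)&(d[:,0]<.77)&(d[:,2]>.1);q=d[m];A=np.c_[q[:,:2],np.ones(len(q))]
c=np.linalg.lstsq(A,q[:,2],rcond=None)[0];print("plane",c)
# centreline
xs=np.arange(.665,.765,.01);ym=[(np.percentile(q[abs(q[:,0]-x)<.006,1],3)+np.percentile(q[abs(q[:,0]-x)<.006,1],97))/2 for x in xs]
pl=np.polyfit(xs,ym,1);print("centreline",pl)
# head top points: below bar? z>.195, not lever
h=d[(d[:,2]>.19)&(d[:,0]<.585)&(d[:,2]<.225)]
(cx,cy),r=cv2.minEnclosingCircle(h[:,:2].astype(np.float32));print(cx,cy,r,h.mean(0))
from plant import telemetry
print(telemetry.get_obs()["tool_pos"])
for t in [(.47,-.25,.29),(.553,-.017,.29),(.553,-.017,.185)]:print(t,shift(t))
E
```

```text
socket top ray [ 0.5497 -0.0272  0.182 ]
scene [ 0.5361 -0.0347  0.182 ]
plane [-0.3046 -0.1737  0.3645]
centreline [ 0.4341 -0.2579]
0.5561684370040894 -0.007911363616585732 0.042020462453365326 [ 0.5543 -0.0148  0.2087]
[ 0.2664 -0.6202  0.2266]
(0.47, -0.25, 0.29) (array([-0.3332,  0.2597, -0.0634]), array([0., 0., 0.]))
(0.553, -0.017, 0.29) (array([-0.5014,  0.4411, -0.0634]), array([0., 0., 0.]))
(0.553, -0.017, 0.185) (array([-0.5014,  0.4411,  0.0416]), array([0., 0., 0.]))
```

Request:
{"name": "jog_arm", "arguments": {
  "targets": "-0.045 0.039 -0.02 0 0 0 1;-0.09 0.08 -0.04 0 0 0 1;-0.135 0.119 -0.063 0 0 0 1;-0.18 0.158 -0.063 0 0 0 1;-0.225 0.198 -0.063 0 0 0 1;-0.27 0.238 -0.063 0 0 0 1;-0.315 0.277 -0.063 0 0 0 1;-0.36 0.317 -0.063 0 0 0 1"
}}

```text
clock: 2.7
tool_pos: [0.4726, -0.185, 0.29]
orientation: [-180.0, 0.1, -156.7]
force: [1.0, -0.2, -0.1]
opening: 0.0875
```

```bash
python3 - <<'E'
from h import *
from plant import telemetry
np.set_printoptions(precision=4,suppress=True)
print(telemetry.get_obs())
for t in [(.553,-.017,.29),(.553,-.017,.185)]:print(t,shift(t,-156.5))
E
```

```text
{'clock': 2.7, 'joint_pos': array([  0.838 ,   2.3796, -14.1399,   0.0089, -73.4154, -67.5819]), 'qvel': array([ 54.1754,   0.7768,   0.6272,   0.0624,   0.0369, -54.0042]), 'tau': array([ -6.0475, -35.2702,  29.0434,   6.9147,  -0.2472,   1.5458]), 'tool_pos': array([ 0.4726, -0.185 ,  0.29  ]), 'orientation': array([-179.9673,    0.0569, -156.7413]), 'force': array([ 1.0422, -0.2019, -0.0613]), 'moment': array([ 0.0046, -0.1865, -0.0508]), 'opening': 0.08754669046984098}
(0.553, -0.017, 0.29) (array([-0.1402,  0.1226,  0.0001]), array([-0.0328,  0.0569, -0.2414]))
(0.553, -0.017, 0.185) (array([-0.1401,  0.1226,  0.1051]), array([-0.0328,  0.0569, -0.2414]))
```

Request:
{"name": "jog_arm", "arguments": {
  "targets": "-0.045 0.04 0 0 0 0 1;-0.09 0.079 0 0 0 0 1;-0.125 0.11 0 0 0 0 1;-0.14 0.1225 0 0 0 0 1;-0.14 0.1225 0 0 0 0 1;-0.14 0.1225 0.01 0 0 0 1;-0.14 0.1225 0.025 0 0 0 1;-0.14 0.1225 0.035 0 0 0 1"
}}

```text
clock: 3.7
tool_pos: [0.5521, -0.018, 0.2536]
orientation: [-180.0, -0.0, -156.8]
force: [-0.4, -0.4, 0.0]
opening: 0.0877
```

```bash
python3 - <<'E'
from h import *
from plant import telemetry,snapshot,models
np.set_printoptions(precision=4,suppress=True)
o=telemetry.get_obs();print(o["tool_pos"],o["orientation"],o["qvel"],o["force"])
s=snapshot("wrist");cv2.imwrite("pics/w1.png",s["img"][:,:,::-1])
t=snapshot("top");cv2.imwrite("pics/t1.png",t["img"][:,:,::-1])
for n in ["drawbar","socket","ball_post","lever_pad"]:
  r=models.spot_point(n,s);print(n,[(q["conf"],q["uv"],ray(s,q["uv"],{"drawbar":.1835,"socket":.1835,"ball_post":.01,"lever_pad":.225}[n])) for q in r[:1]])
E
```

```text
[ 0.5521 -0.018   0.2536] [-179.9943   -0.0173 -156.8163] [ 0.2658  2.7852 -6.6202  0.2864  9.6247 -0.1253] [-0.4002 -0.3544  0.0204]
drawbar [(0.9, [324.0, 244.8], array([ 0.5452, -0.0164,  0.1835]))]
socket [(0.69, [321.8, 246.6], array([ 0.547 , -0.0173,  0.1835]))]
ball_post [(0.78, [377.0, 199.0], array([0.5147, 0.0411, 0.01  ]))]
lever_pad []
```

View pics/w1.png

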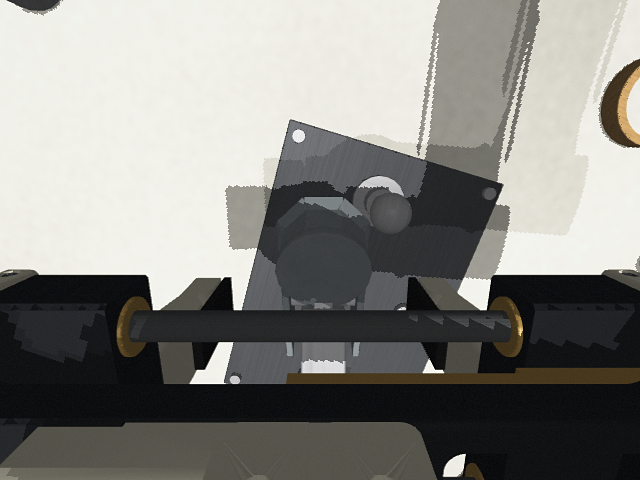

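View pics/t1.png

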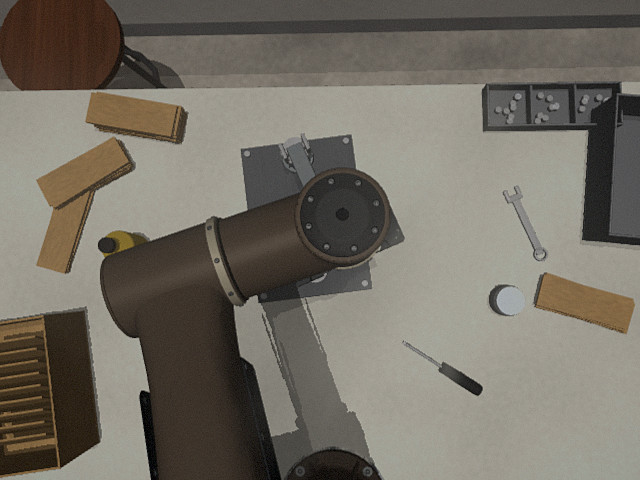

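The wrist view shows the head at about (322,245), centred between the open fingers at u = 205 and 435. The ball is at (390,212). I'll straddle the head and close the fingers loosely.

Request:
{"name": "jog_arm", "arguments": {
  "targets": "0 0 0.02 0 0 0 1;0 0 0.04 0 0 0 1;0 0 0.055 0 0 0 1;0 0 0.064 0 0 0 1;0 0 0.064 0 0 0 0.5;0 0 0.064 0 0 0 0.45;0 0 0.064 0 0 0 0.45;0 0 0.064 0 0 0 0.45"
}}

```text
clock: 5.0
tool_pos: [0.5535, -0.0171, 0.192]
orientation: [-180.0, 0.1, -156.7]
force: [0.0, 1.3, 1.7]
opening: 0.0636
```

```bash
python3 - <<'E'
from h import *
from plant import telemetry
np.set_printoptions(precision=4,suppress=True)
o=telemetry.get_obs();print(o["tool_pos"],o["orientation"],o["force"],o["opening"])
piv=np.array([.775,.0785]);ball=np.array([.5168,.0395])
p0=o["tool_pos"][:2];r=np.linalg.norm(p0-piv);a0=np.degrees(np.arctan2(*(p0-piv)[::-1]));a1=np.degrees(np.arctan2(*(ball-piv)[::-1]))
print(r,a0,a1)
for k in range(1,8):
  a=a0+(a1-a0)*k/7;t=piv+r*np.array([np.cos(np.radians(a)),np.sin(np.radians(a))])
  d,rv=shift([*t,.19],a,o);print(a,t,d.round(4),rv.round(2))
E
```

```text
[ 0.5535 -0.0171  0.192 ] [-179.9575    0.1413 -156.7454] [0.0099 1.2507 1.669 ] 0.06362651321921863
0.241251237391621 -156.66514837745737 -171.4106475501469
-158.77164825927017 [ 0.5501 -0.0089] [-0.0001  0.0089  0.002 ] [-0.04  0.14  2.03]
-160.87814814108296 [ 0.5471 -0.0005] [-0.0006  0.0177  0.002 ] [-0.04  0.14  4.13]
-162.98464802289575 [0.5443 0.0079] [-0.0014  0.0266  0.002 ] [-0.03  0.14  6.24]
-165.09114790470852 [0.5419 0.0164] [-0.0025  0.0354  0.002 ] [-0.03  0.14  8.35]
-167.19764778652132 [0.5397 0.025 ] [-0.004   0.0441  0.002 ] [-0.03  0.14 10.45]
-169.3041476683341 [0.5379 0.0337] [-0.0058  0.0528  0.002 ] [-0.03  0.15 12.56]
-171.4106475501469 [0.5365 0.0425] [-0.0079  0.0614  0.002 ] [-0.02  0.15 14.67]
```

Request:
{"name": "jog_arm", "arguments": {
  "targets": "0 0.009 0 0 0 2 0.45;-0.0006 0.0185 0 0 0 4.2 0.45;-0.0016 0.0285 0 0 0 6.6 0.45;-0.003 0.039 0 0 0 9 0.45;-0.005 0.049 0 0 0 11.6 0.45;-0.007 0.058 0 0 0 13.8 0.45;-0.009 0.065 0 0 0 15.5 0.45;-0.009 0.065 0 0 0 15.5 0.45"
}}

```text
clock: 6.0
tool_pos: [0.5361, 0.0465, 0.1922]
orientation: [180.0, 0.2, -172.2]
force: [0.2, -0.1, -0.3]
opening: 0.0636
```

```bash
python3 - <<'E'
from h import *
from plant import telemetry,snapshot,models
np.set_printoptions(precision=4,suppress=True)
o=telemetry.get_obs();print(o["tool_pos"],o["orientation"],o["force"],o["opening"])
s=snapshot("wrist");cv2.imwrite("pics/w2.png",s["img"][:,:,::-1])
t=snapshot("scene");cv2.imwrite("pics/s2.png",t["img"][:,:,::-1])
for n in ["drawbar","socket","ball_post"]:
  r=models.spot_point(n,s);print(n,[(q["conf"],q["uv"],ray(s,q["uv"],{"drawbar":.1835,"socket":.1835,"ball_post":.01,"lever_pad":.225}[n])) for q in r[:1]])
E
```

```text
[0.5361 0.0465 0.1922] [ 180.        0.1712 -172.1979] [ 0.2046 -0.0776 -0.346 ] 0.0636241099309385
drawbar [(0.62, [319.5, 274.8], array([0.5283, 0.0464, 0.1835]))]
socket []
ball_post [(0.7, [317.8, 199.9], array([0.5171, 0.0434, 0.01  ]))]
```

View pics/w2.png

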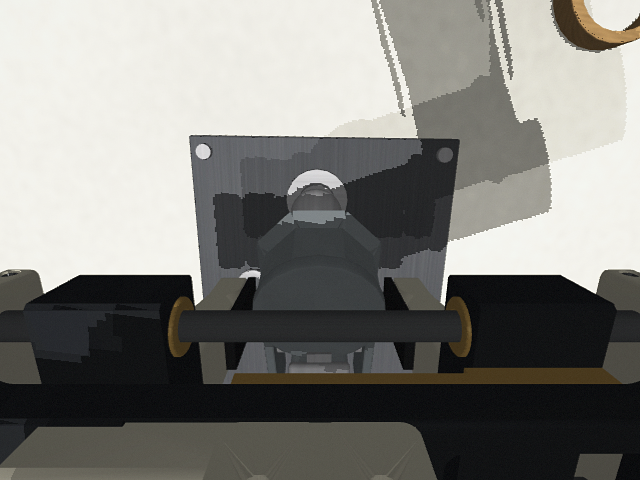

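View pics/s2.png

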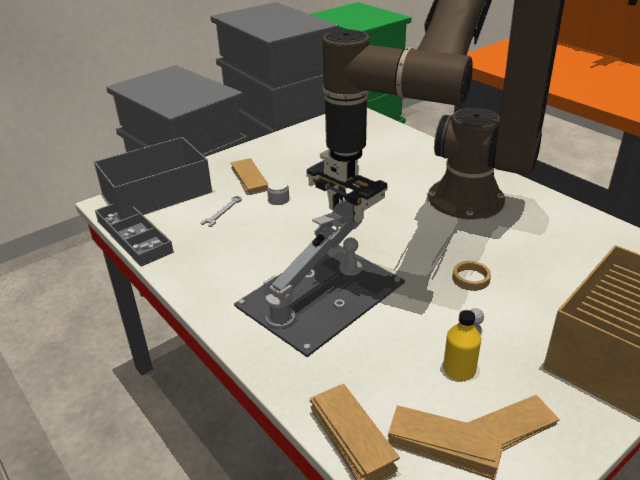

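The head is centred at u≈318 in the wrist view, in line with the ball at u≈317, and still raised. I'll release, lift and shut the fingers to press from above.

Request:
{"name": "jog_arm", "arguments": {
  "targets": "0 -0.003 0 0 0 0 0.7;0 -0.003 -0.001 0 0 0 0.7;0 -0.003 -0.02 0 0 0 0.7;-0.002 -0.004 -0.045 0 0 0 0.7;-0.004 -0.004 -0.05 0 0 0 0;-0.004 -0.004 -0.05 0 0 0 -1;-0.004 -0.004 -0.05 0 0 0 -1;-0.004 -0.004 -0.05 0 0 0 -1"
}}

```text
clock: 7.25
tool_pos: [0.5402, 0.0424, 0.2413]
orientation: [-180.0, 0.1, -172.2]
force: [-0.7, -0.9, -0.7]
opening: 0.0396
```

```bash
python3 - <<'E'
from h import *
from plant import telemetry,snapshot,models
np.set_printoptions(precision=4,suppress=True)
o=telemetry.get_obs();print(o["tool_pos"],o["orientation"],o["force"],o["opening"])
s=snapshot("wrist");cv2.imwrite("pics/w3.png",s["img"][:,:,::-1])
piv=np.array([.775,.0785]);u=np.array([-.989,-.1495])
for th in [19,16,12,8,4,0,-2]:
  t=np.radians(th);r=.26*np.cos(t)-.029*np.sin(t);z=.0975+.26*np.sin(t)+.029*np.cos(t)
  print(th,[*(piv+r*u),z],shift([*(piv+r*u),z],-171.4,o))
E
```

```text
[0.5402 0.0424 0.2413] [-179.9841    0.0823 -172.2415] [-0.6617 -0.8693 -0.6662] 0.03959113208479061
19 [np.float64(0.5412069737083773), np.float64(0.04315919370010356), np.float64(0.20956775885124093)] (array([-0.0011,  0.0006,  0.0317]), array([-0.0165,  0.0822, -0.8415]))
16 [np.float64(0.5357267225086081), np.float64(0.04233078363502214), np.float64(0.19704230169463105)] (array([0.0045, 0.0005, 0.0442]), array([-0.0165,  0.0822, -0.8415]))
12 [np.float64(0.5294422411516534), np.float64(0.041380803895017367), np.float64(0.1799233200338978)] (array([0.0109, 0.0004, 0.0613]), array([-0.0165,  0.0822, -0.8415]))
8 [np.float64(0.5243540925124283), np.float64(0.04061166514722753), np.float64(0.16240278024312255)] (array([0.016 , 0.0003, 0.0788]), array([-0.0165,  0.0822, -0.8415]))
4 [np.float64(0.5204870655396441), np.float64(0.04002711455831829), np.float64(0.14456604063100748)] (array([0.02  , 0.0003, 0.0967]), array([-0.0165,  0.0822, -0.8415]))
0 [np.float64(0.51786), np.float64(0.03963), np.float64(0.1265)] (array([0.0226, 0.0003, 0.1147]), array([-0.0165,  0.0822, -0.8415]))
-2 [np.float64(0.5170156902753853), np.float64(0.039502371785814054), np.float64(0.11740846484090353)] (array([0.0235, 0.0002, 0.1238]), array([-0.0165,  0.0822, -0.8415]))
```

View pics/w3.png

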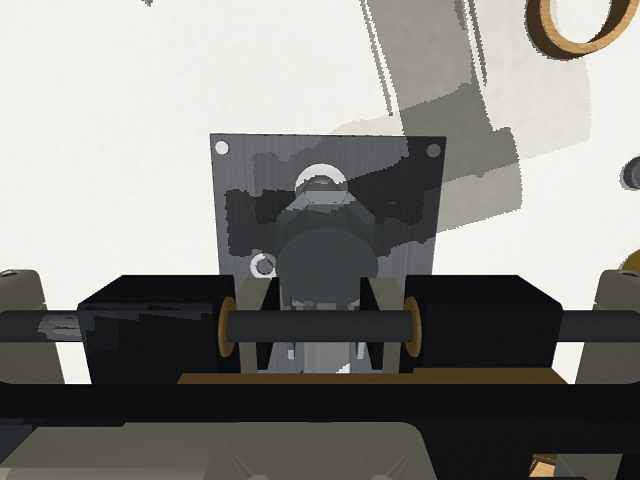

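Request:
{"name": "jog_arm", "arguments": {
  "targets": "0 0 0.01 0 0 0 -1;0 0 0.02 0 0 0 -1;0 0 0.027 0 0 0 -1;-0.001 0 0.033 0 0 0 -1;0.002 0 0.04 0 0 0 -1;0.005 0 0.046 0 0 0 -1;0.008 0 0.053 0 0 0 -1;0.011 0 0.061 0 0 0 -1"
}}

```text
clock: 8.3
tool_pos: [0.5294, 0.0411, 0.1801]
orientation: [-180.0, 0.1, -172.2]
force: [1.5, 0.6, 1.8]
opening: 0.0003
```

```bash
python3 - <<'E'
from h import *
from plant import telemetry
np.set_printoptions(precision=4,suppress=True)
o=telemetry.get_obs();print(o["tool_pos"],o["orientation"],o["force"],o["opening"])
piv=np.array([.775,.0785]);u=np.array([-.989,-.1495])
for th in [10,8,6,4,2,0,-2]:
  t=np.radians(th);r=.26*np.cos(t)-.029*np.sin(t);z=.0975+.26*np.sin(t)+.029*np.cos(t)
  print(th,z,shift([*(piv+r*u),z],-171.4,o)[0])
E
```

```text
[0.5294 0.0411 0.1801] [-179.994     0.1271 -172.2327] [1.466  0.6018 1.8214] 0.00034147164709027506
10 0.17120795103075592 [0.0026 0.0003 0.0089]
8 0.16240278024312255 [0.0051 0.0002 0.0177]
6 0.15351853541526983 [0.0072 0.0002 0.0265]
4 0.14456604063100748 [0.009  0.0002 0.0355]
2 0.13555620312620403 [0.0105 0.0002 0.0445]
0 0.1265 [0.0117 0.0001 0.0536]
-2 0.11740846484090353 [0.0126 0.0001 0.0626]
```

Request:
{"name": "jog_arm", "arguments": {
  "targets": "0.001 0 0.004 0 0 0 -1;0.0025 0 0.008 0 0 0 -1;0.004 0 0.012 0 0 0 -1;0.0045 0 0.016 0 0 0 -1;0.0055 0 0.02 0 0 0 -1;0.0065 0 0.024 0 0 0 -1;0.0075 0 0.028 0 0 0 -1;0.008 0 0.031 0 0 0 -1"
}}

```text
clock: 9.3
tool_pos: [0.5214, 0.0399, 0.1488]
orientation: [-180.0, 0.1, -172.2]
force: [-0.4, 0.1, 1.8]
opening: 0.0004
```

```bash
python3 - <<'E'
from h import *
from plant import telemetry,snapshot
np.set_printoptions(precision=4,suppress=True)
o=telemetry.get_obs();print(o["tool_pos"],o["orientation"],o["force"],o["opening"])
s=snapshot("scene")
cv2.imwrite("pics/s4.png",cv2.resize(s["img"][150:340,220:440,::-1],None,fx=3,fy=3,interpolation=cv2.INTER_CUBIC))
piv=np.array([.775,.0785]);u=np.array([-.989,-.1495])
for th in [4,2,0,-1,-2,-3]:
  t=np.radians(th);r=.26*np.cos(t)-.029*np.sin(t);z=.0975+.26*np.sin(t)+.029*np.cos(t)
  print(th,z,shift([*(piv+r*u),z],-171.4,o)[0])
E
```

```text
[0.5214 0.0399 0.1488] [-179.9916    0.1141 -172.2384] [-0.3879  0.1284  1.7645] 0.0004133683274504277
4 0.14456604063100748 [0.0009 0.0002 0.0042]
2 0.13555620312620403 [0.0024 0.0002 0.0132]
0 0.1265 [0.0036 0.0002 0.0223]
-1 0.12195795748584164 [0.0041 0.0002 0.0268]
-2 0.11740846484090353 [0.0044 0.0002 0.0314]
-3 0.11285290788471725 [0.0048 0.0002 0.0359]
```

View pics/s4.png

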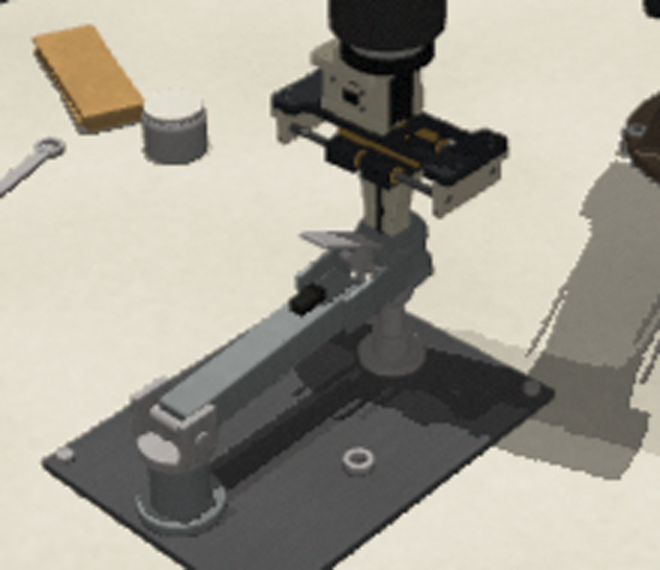

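The head is tracking down with the fingertips and its mouth is now around the ball. I'll go slower.

Request:
{"name": "jog_arm", "arguments": {
  "targets": "0.0003 0 0.002 0 0 0 -1;0.0007 0 0.004 0 0 0 -1;0.001 0 0.006 0 0 0 -1;0.0014 0 0.008 0 0 0 -1;0.0018 0 0.01 0 0 0 -1;0.0022 0 0.012 0 0 0 -1;0.0025 0 0.014 0 0 0 -1;0.0027 0 0.015 0 0 0 -1"
}}

```text
clock: 10.35
tool_pos: [0.5187, 0.0396, 0.1334]
orientation: [-180.0, 0.1, -172.2]
force: [1.4, -0.2, 1.0]
opening: 0.0002
```

Request:
{"name": "jog_arm", "arguments": {
  "targets": "0.0002 0 0.001 0 0 0 -1;0.0004 0 0.002 0 0 0 -1;0.0005 0 0.003 0 0 0 -1;0.0007 0 0.004 0 0 0 -1;0.0008 0 0.005 0 0 0 -1;0.001 0 0.006 0 0 0 -1;0.0011 0 0.007 0 0 0 -1;0.0012 0 0.008 0 0 0 -1"
}}

```text
clock: 11.35
tool_pos: [0.5174, 0.0394, 0.1253]
orientation: [-180.0, 0.1, -172.2]
force: [0.6, -0.0, 0.4]
opening: 0.0002
```

Request:
{"name": "jog_arm", "arguments": {
  "targets": "0 0 0.0005 0 0 0 -1;0 0 0.001 0 0 0 -1;0 0 0.0015 0 0 0 -1;0.0003 0 0.002 0 0 0 -1;0.0003 0 0.0025 0 0 0 -1;0.0003 0 0.003 0 0 0 -1;0.0004 0 0.0035 0 0 0 -1;0.0004 0 0.004 0 0 0 -1"
}}

```text
clock: 12.35
tool_pos: [0.5171, 0.0393, 0.1213]
orientation: [-180.0, 0.1, -172.2]
force: [-0.0, -0.7, 2.8]
opening: 0.0005
```

Request:
{"name": "jog_arm", "arguments": {
  "targets": "0 0 0.0005 0 0 0 -1;0 0 0.001 0 0 0 -1;0 0 0.0015 0 0 0 -1;0 0 0.002 0 0 0 -1;0 0 0.0025 0 0 0 -1;0 0 0.003 0 0 0 -1;0 0 0.003 0 0 0 -1;0 0 0.003 0 0 0 -1"
}}

```text
clock: 13.35
tool_pos: [0.5169, 0.0392, 0.1182]
orientation: [-180.0, 0.1, -172.2]
force: [-1.2, -1.6, 2.0]
opening: 0.0004
```

```bash
python3 - <<'E'
from h import *
from plant import telemetry,snapshot
np.set_printoptions(precision=4,suppress=True)
o=telemetry.get_obs();print(o["tool_pos"],o["force"],o["moment"],o["tau"])
s=snapshot("scene")
cv2.imwrite("pics/s5.png",cv2.resize(s["img"][150:340,220:440,::-1],None,fx=3,fy=3,interpolation=cv2.INTER_CUBIC))
E
```

```text
[0.5169 0.0392 0.1182] [-1.1755 -1.5806  1.9544] [-0.3869  0.2486  0.0125] [  0.5266 -39.9889  24.3392   5.4594   0.3518   0.0073]
```

View pics/s5.png

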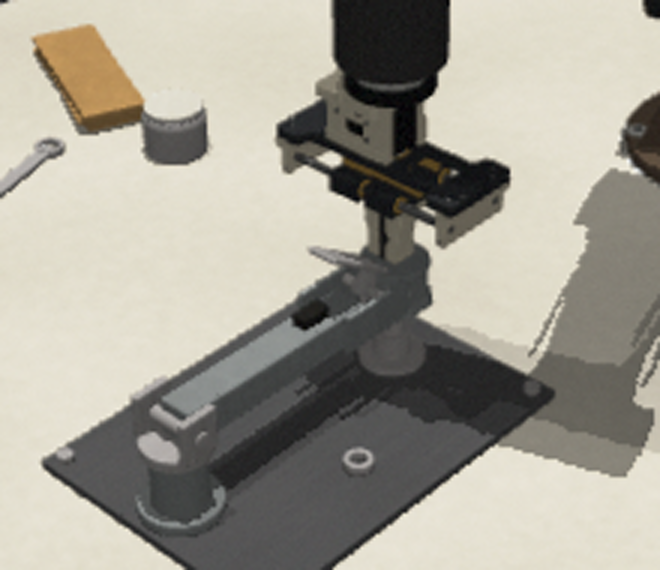

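Force is still low, around 2 N, and the bar is nearly level. I'll keep feeling downward in 0.5 mm rows.

Request:
{"name": "jog_arm", "arguments": {
  "targets": "0 0 0.0005 0 0 0 -1;0 0 0.001 0 0 0 -1;0 0 0.0015 0 0 0 -1;0 0 0.0015 0 0 0 -1;0 0 0.002 0 0 0 -1;0 0 0.002 0 0 0 -1;0 0 0.002 0 0 0 -1;0 0 0.002 0 0 0 -1"
}}

```text
clock: 14.4
tool_pos: [0.5168, 0.0392, 0.1162]
orientation: [-180.0, 0.1, -172.2]
force: [-1.4, -0.1, 2.8]
opening: 0.0004
```

Request:
{"name": "jog_arm", "arguments": {
  "targets": "0 0 0.0005 0 0 0 -1;0 0 0.0005 0 0 0 -1;0 0 0.001 0 0 0 -1;0 0 0.001 0 0 0 -1;0 0 0.0015 0 0 0 -1;0 0 0.0015 0 0 0 -1;0 0 0.0015 0 0 0 -1;0 0 0.0015 0 0 0 -1"
}}

```text
clock: 15.4
tool_pos: [0.5169, 0.0392, 0.1158]
orientation: [-180.0, 0.1, -172.2]
force: [-6.0, -0.6, 13.3]
opening: 0.0002
```

Request:
{"name": "jog_arm", "arguments": {
  "targets": "0 0 0.001 0 0 0 -1;0 0 0.0015 0 0 0 -1;0 0 0.002 0 0 0 -1;0 0 0.002 0 0 0 -1;0 0 0.002 0 0 0 -1;0 0 0.002 0 0 0 -1;0 0 0.002 0 0 0 -1;0 0 0.002 0 0 0 -1"
}}

```text
clock: 16.4
tool_pos: [0.5169, 0.0392, 0.1156]
orientation: [-180.0, 0.2, -172.2]
force: [-10.0, -0.3, 21.2]
opening: 0.0004
```

Request:
{"name": "jog_arm", "arguments": {
  "targets": "0 0 0.001 0 0 0 -1;0 0 0.0015 0 0 0 -1;0 0 0.002 0 0 0 -1;0 0 0.0025 0 0 0 -1;0 0 0.0025 0 0 0 -1;0 0 0.0025 0 0 0 -1;0 0 0.0025 0 0 0 -1;0 0 0.0025 0 0 0 -1"
}}

```text
clock: 17.4
tool_pos: [0.517, 0.0391, 0.1154]
orientation: [-180.0, 0.2, -172.1]
force: [-12.4, 0.4, 26.3]
opening: 0.0006
```

```bash
python3 - <<'E'
from h import *
from plant import telemetry,snapshot,models
np.set_printoptions(precision=4,suppress=True)
o=telemetry.get_obs();print(o["tool_pos"],o["force"],o["moment"])
s=snapshot("scene");W=cloud(s)
cv2.imwrite("pics/s6.png",cv2.resize(s["img"][150:340,220:440,::-1],None,fx=3,fy=3,interpolation=cv2.INTER_CUBIC))
m=models.cut_out("drawbar",s)[0]["region"];d=W[m];d=d[~np.isnan(d[:,0])]
for a in np.arange(.5,.80,.02):
  q=d[(d[:,0]>=a)&(d[:,0]<a+.02)&(d[:,2]>.07)]
  if len(q)>5: print(f"{a:.2f}",len(q),np.percentile(q[:,1],[3,50,97]),np.percentile(q[:,2],[50,90]))
print(models.spot_point("lever_pad",s))
E
```

```text
[0.517  0.0391 0.1154] [-12.3634   0.3934  26.2565] [ 0.2491  4.5833 -0.0404]
0.50 93 [0.052  0.0688 0.0753] [0.1062 0.1186]
0.52 145 [0.0222 0.0698 0.0757] [0.1116 0.1192]
0.54 213 [0.021  0.0569 0.0777] [0.1079 0.1266]
0.56 169 [0.0224 0.0607 0.0801] [0.1084 0.1424]
0.58 199 [0.0253 0.0653 0.0833] [0.108  0.1554]
0.60 177 [0.0281 0.0679 0.0832] [0.1089 0.1654]
0.62 133 [0.0503 0.0678 0.0769] [0.1091 0.1205]
0.64 127 [0.0471 0.0745 0.0802] [0.1081 0.1123]
0.66 130 [0.0498 0.0758 0.0836] [0.1096 0.1133]
0.68 131 [0.0538 0.0806 0.0865] [0.1102 0.1143]
0.70 129 [0.0562 0.0836 0.0886] [0.1111 0.1149]
0.72 136 [0.0587 0.0852 0.0917] [0.1115 0.1158]
0.74 89 [0.0584 0.0806 0.098 ] [0.1142 0.1177]
0.76 142 [0.0567 0.0779 0.1103] [0.1109 0.1168]
0.78 41 [0.0574 0.0767 0.1087] [0.1035 0.12  ]
[{'uv': [331.7, 233.4], 'conf': 0.5}]
```

View pics/s6.png

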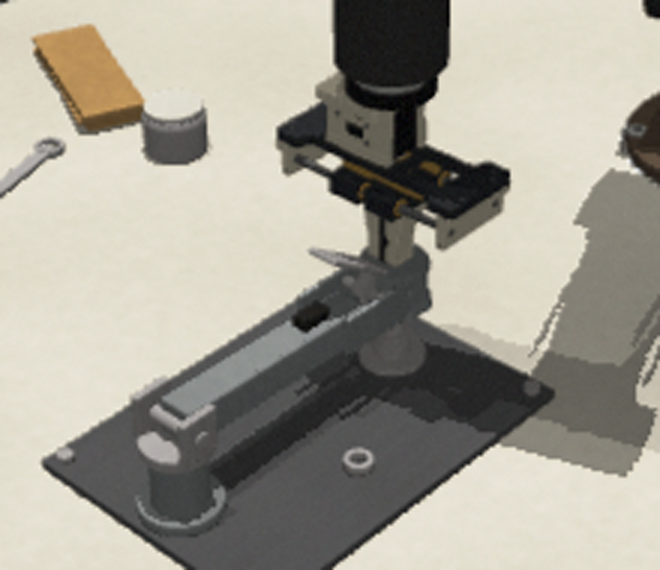

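Contact is stiff now: 13, then 21, then 26 N over 0.4 mm. The head top at z = 0.1154 puts the socket at 0.087, which matches the camera's ball height of 0.0875 to 0.089. The bar dips about 2.3°, consistent with it being seated. I'll lift off and move over the lever.

Request:
{"name": "jog_arm", "arguments": {
  "targets": "0 0 -0.01 0 0 0 -1;0 0 -0.03 0 0 0 -1;0 0 -0.055 0 0 0 -1;-0.01 0 -0.075 0 0 0 -1;-0.035 0 -0.08 0 0 0 -1;-0.06 0 -0.08 0 0 0 -1;-0.075 0 -0.08 0 0 0 -1;-0.075 0 -0.08 0 0 0 -1"
}}

```text
clock: 18.55
tool_pos: [0.5914, 0.0496, 0.195]
orientation: [-179.9, 0.2, -172.2]
force: [-0.8, -0.0, -0.2]
opening: 0.0006
```

```bash
python3 - <<'E'
from h import *
from plant import telemetry,snapshot,models
np.set_printoptions(precision=4,suppress=True)
o=telemetry.get_obs();print(o["tool_pos"],o["orientation"],o["force"],o["qvel"])
s=snapshot("scene");W=cloud(s)
cv2.imwrite("pics/s7.png",cv2.resize(s["img"][150:340,220:440,::-1],None,fx=3,fy=3,interpolation=cv2.INTER_CUBIC))
m=models.cut_out("drawbar",s)[0]["region"];d=W[m];d=d[~np.isnan(d[:,0])]
for a in np.arange(.48,.78,.02):
  q=d[(d[:,0]>=a)&(d[:,0]<a+.02)&(d[:,2]>.07)]
  if len(q)>5: print(f"{a:.2f}",len(q),np.percentile(q[:,1],[3,50,97]),np.percentile(q[:,2],[50,90]))
r=models.spot_point("lever_pad",s);print([(q["conf"],q["uv"],ray(s,q["uv"],.163)) for q in r])
p=np.array([.5168,.0395]);b=np.array([.989,.1495])
for th in [.6,.5,.4,.3,.2,.1,0]:
  v=np.array([68,25])/1e3; c,sn=np.cos(th),np.sin(th)
  x=.036+v[0]*c-v[1]*sn; z=.014+v[0]*sn+v[1]*c
  t=[*(p+b*x),.087+z+.04*x]; print(th,np.array(t),shift(t,None,o)[0])
E
```

```text
[0.5914 0.0496 0.195 ] [-179.9462    0.1709 -172.1533] [-0.788  -0.0202 -0.2145] [ 0.2191 -1.4615 -1.7662 -0.198  -0.145  -0.2186]
0.48 46 [0.0197 0.047  0.063 ] [0.1155 0.1177]
0.50 158 [0.0161 0.0606 0.0726] [0.1148 0.1184]
0.52 161 [0.0166 0.0678 0.0761] [0.114  0.1197]
0.54 201 [0.0216 0.0562 0.0777] [0.1078 0.1278]
0.56 182 [0.0227 0.0611 0.0808] [0.1071 0.1438]
0.58 198 [0.0263 0.0655 0.083 ] [0.1078 0.1563]
0.60 171 [0.0272 0.0666 0.0837] [0.1081 0.1657]
0.62 142 [0.0495 0.0694 0.078 ] [0.109  0.1198]
0.64 128 [0.0464 0.074  0.0808] [0.109  0.1125]
0.66 122 [0.0482 0.0762 0.084 ] [0.1089 0.1129]
0.68 129 [0.0524 0.0808 0.086 ] [0.1097 0.1138]
0.70 128 [0.0569 0.0827 0.0886] [0.1106 0.1149]
0.72 139 [0.0591 0.0862 0.0918] [0.1118 0.1164]
0.74 92 [0.0594 0.0801 0.0998] [0.1146 0.1182]
0.76 139 [0.0557 0.0775 0.1103] [0.1118 0.117 ]
0.78 35 [0.0575 0.07   0.1024] [0.1015 0.1066]
[(0.64, [330.0, 235.8], array([0.5984, 0.0577, 0.163 ]))]
0.6 [0.5939 0.0512 0.1631] [-0.0026  0.0013  0.0318]
0.5 [0.5996 0.052  0.1589] [-0.0083  0.0014  0.0361]
0.4 [0.6047 0.0528 0.1541] [-0.0135  0.0014  0.041 ]
0.3 [0.6093 0.0535 0.1487] [-0.0181  0.0015  0.0463]
0.2 [0.6134 0.0541 0.1429] [-0.0222  0.0015  0.0521]
0.1 [0.6169 0.0546 0.1367] [-0.0257  0.0016  0.0584]
0 [0.6197 0.055  0.1302] [-0.0285  0.0016  0.0649]
```

View pics/s7.png

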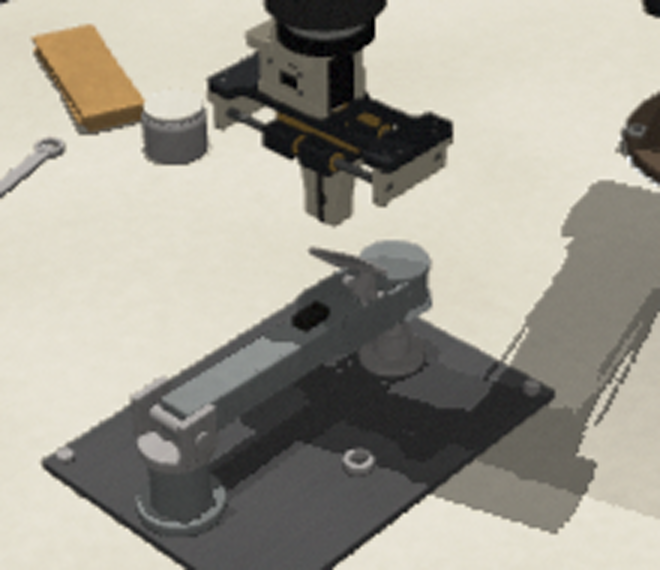

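Request:
{"name": "jog_arm", "arguments": {
  "targets": "0 0.0013 0.012 0 0 0 -1;0 0.0014 0.02 0 0 0 -1;0 0.0014 0.026 0 0 0 -1;-0.002 0.0014 0.03 0 0 0 -1;-0.005 0.0014 0.034 0 0 0 -1;-0.009 0.0014 0.038 0 0 0 -1;-0.012 0.0014 0.042 0 0 0 -1;-0.015 0.0014 0.046 0 0 0 -1"
}}

```text
clock: 19.7
tool_pos: [0.6063, 0.053, 0.1499]
orientation: [-180.0, 0.3, -172.1]
force: [1.6, 0.5, 4.4]
opening: 0.0006
```

Request:
{"name": "jog_arm", "arguments": {
  "targets": "-0.001 0 0.002 0 0 0 -1;-0.003 0 0.004 0 0 0 -1;-0.004 0 0.006 0 0 0 -1;-0.006 0 0.008 0 0 0 -1;-0.007 0 0.01 0 0 0 -1;-0.008 0 0.012 0 0 0 -1;-0.009 0 0.014 0 0 0 -1;-0.009 0 0.015 0 0 0 -1"
}}

```text
clock: 20.7
tool_pos: [0.6154, 0.0542, 0.1348]
orientation: [-180.0, 0.3, -172.1]
force: [1.0, 0.7, 2.5]
opening: 0.0001
```

Request:
{"name": "jog_arm", "arguments": {
  "targets": "0 0 0.001 0 0 0 -1;-0.001 0 0.002 0 0 0 -1;-0.001 0 0.003 0 0 0 -1;-0.001 0 0.004 0 0 0 -1;-0.001 0 0.0045 0 0 0 -1;-0.001 0 0.005 0 0 0 -1;-0.001 0 0.0055 0 0 0 -1;-0.001 0 0.006 0 0 0 -1"
}}

```text
clock: 21.7
tool_pos: [0.6172, 0.0544, 0.1299]
orientation: [-180.0, 0.4, -172.1]
force: [-0.1, -0.2, 10.0]
opening: 0.0006
```

```bash
python3 - <<'E'
from h import *
from plant import telemetry,snapshot,models
np.set_printoptions(precision=4,suppress=True)
o=telemetry.get_obs();print(o["tool_pos"],o["orientation"],o["force"],o["moment"])
s=snapshot("scene")
cv2.imwrite("pics/s8.png",cv2.resize(s["img"][150:340,220:440,::-1],None,fx=3,fy=3,interpolation=cv2.INTER_CUBIC))
E
```

```text
[0.6172 0.0544 0.1299] [-179.9506    0.4142 -172.1025] [-0.0802 -0.245   9.9963] [ 0.1671 -0.3822  0.0452]
```

View pics/s8.png

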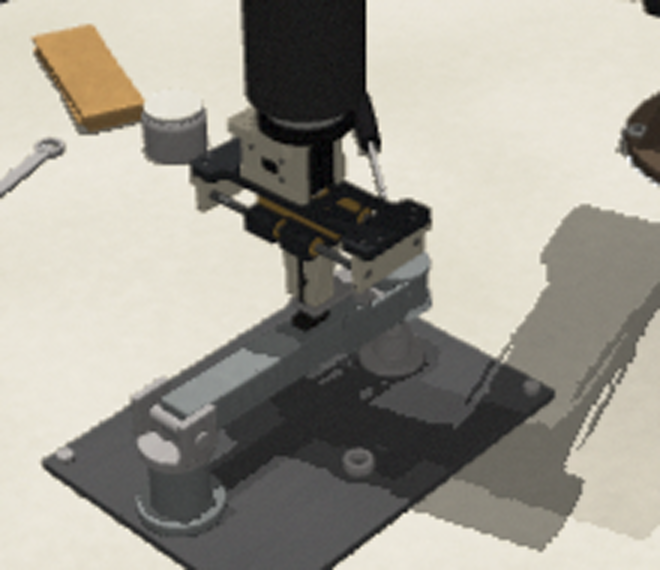

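Request:
{"name": "jog_arm", "arguments": {
  "targets": "0 0 0.001 0 0 0 -1;0 0 0.002 0 0 0 -1;0 0 0.0025 0 0 0 -1;0 0 0.003 0 0 0 -1;0 0 0.003 0 0 0 -1;0 0 0.003 0 0 0 -1;0 0 0.003 0 0 0 -1;0 0 0.003 0 0 0 -1"
}}

```text
clock: 22.75
tool_pos: [0.6175, 0.0545, 0.1294]
orientation: [-179.9, 0.5, -172.1]
force: [-4.1, -0.6, 18.5]
opening: 0.0006
```

Request:
{"name": "jog_arm", "arguments": {
  "targets": "0 0 0.001 0 0 0 -1;0 0 0.002 0 0 0 -1;0 0 0.003 0 0 0 -1;0 0 0.003 0 0 0 -1;0 0 0.003 0 0 0 -1;0 0 0.003 0 0 0 -1;0 0 0.003 0 0 0 -1;0 0 0.003 0 0 0 -1"
}}

```text
clock: 23.75
tool_pos: [0.6176, 0.0544, 0.1292]
orientation: [-179.9, 0.6, -172.0]
force: [-7.2, 1.9, 22.1]
opening: 0.0002
```

The lever stops firmly at z = 0.129, against 0.130 predicted for home. I'll back off upward and check.

Request:
{"name": "jog_arm", "arguments": {
  "targets": "0 0 -0.01 0 0 0 -1;0 0 -0.03 0 0 0 -1;0 0 -0.06 0 0 0 -1;0 0 -0.1 0 0 0 -1;0 0 -0.13 0 0 0 -1;0 0 -0.15 0 0 0 -1;0 0 -0.15 0 0 0 -1;0 0 -0.15 0 0 0 -1"
}}

```text
clock: 24.75
tool_pos: [0.6151, 0.0543, 0.2777]
orientation: [-179.9, 0.5, -172.0]
force: [0.3, 0.5, -1.0]
opening: 0.0005
```

```bash
python3 - <<'E'
from h import *
from plant import telemetry,snapshot,models
np.set_printoptions(precision=4,suppress=True)
o=telemetry.get_obs();print(o["tool_pos"],o["orientation"],o["force"])
s=snapshot("scene");W=cloud(s)
cv2.imwrite("pics/s9.png",cv2.resize(s["img"][150:340,220:440,::-1],None,fx=3,fy=3,interpolation=cv2.INTER_CUBIC))
w=snapshot("wrist");cv2.imwrite("pics/w9.png",w["img"][:,:,::-1]);V=cloud(w)
for n,pic,C in [("scene",s,W),("wrist",w,V)]:
  for ob in ["drawbar","lever"]:
    r=models.cut_out(ob,pic)
    if not r: print(n,ob,"none");continue
    d=C[r[0]["region"]];d=d[~np.isnan(d[:,0])]
    print(n,ob,r[0]["conf"])
    for a in np.arange(.48,.78,.02):
      q=d[(d[:,0]>=a)&(d[:,0]<a+.02)&(d[:,2]>.07)]
      if len(q)>5: print(f"{a:.2f}",len(q),np.percentile(q[:,1],[3,50,97]),np.percentile(q[:,2],[50,90]))
E
```

```text
[0.6151 0.0543 0.2777] [-179.9258    0.4533 -172.0273] [ 0.3339  0.4595 -0.9601]
scene drawbar 0.62
0.48 49 [0.0192 0.0418 0.0633] [0.1149 0.1181]
0.50 157 [0.0166 0.0644 0.0738] [0.1148 0.1186]
0.52 177 [0.0184 0.063  0.0747] [0.1156 0.1198]
0.54 150 [0.0279 0.0624 0.0776] [0.1081 0.1247]
0.56 158 [0.039  0.0629 0.0808] [0.112  0.1303]
0.58 183 [0.0416 0.0682 0.0832] [0.1091 0.1305]
0.60 170 [0.0417 0.0682 0.0823] [0.1109 0.1318]
0.62 181 [0.0458 0.0665 0.0771] [0.1116 0.1317]
0.64 118 [0.0478 0.0747 0.0809] [0.1079 0.1125]
0.66 129 [0.0494 0.0777 0.0837] [0.1091 0.114 ]
0.68 132 [0.0535 0.0806 0.0875] [0.1103 0.1143]
0.70 126 [0.0584 0.0827 0.0878] [0.1107 0.1146]
0.72 134 [0.0599 0.0865 0.0919] [0.1115 0.1159]
0.74 102 [0.0593 0.0816 0.1043] [0.1152 0.1178]
0.76 130 [0.0619 0.0791 0.1114] [0.1116 0.1169]
0.78 28 [0.0579 0.0716 0.1027] [0.1028 0.1072]
scene lever 0.59
0.54 34 [0.0402 0.0533 0.0625] [0.1095 0.1299]
0.56 73 [0.0382 0.0531 0.0647] [0.1286 0.1318]
0.58 55 [0.0402 0.0539 0.0677] [0.1296 0.132 ]
0.60 62 [0.0414 0.0598 0.0715] [0.1308 0.1332]
0.62 43 [0.0457 0.0581 0.0738] [0.1313 0.1343]
wrist drawbar none
wrist lever 0.73
0.54 737 [0.0284 0.0503 0.0702] [0.1079 0.1272]
0.56 780 [0.0371 0.0515 0.066 ] [0.1273 0.1282]
0.58 739 [0.0407 0.0549 0.0691] [0.1282 0.1291]
0.60 708 [0.0428 0.0572 0.0712] [0.129  0.1299]
0.62 328 [0.0454 0.0573 0.0729] [0.1295 0.1304]
```

View pics/s9.png

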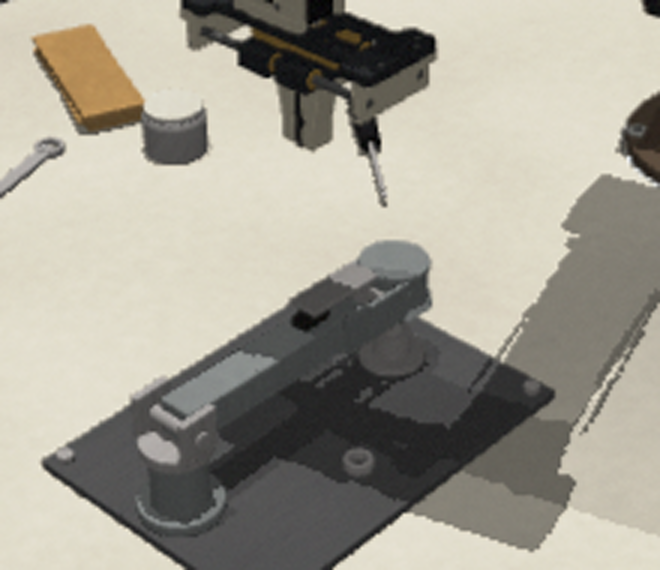

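View pics/w9.png

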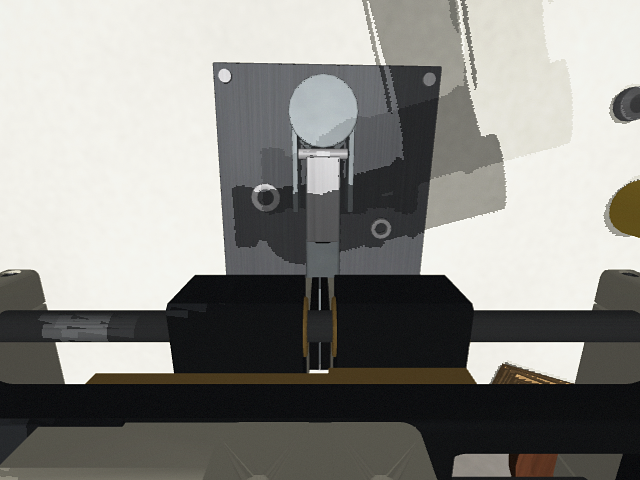

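The lever lies flat along the bar: its slope is 0.043 against 0.0425 for the bar. The head is on the ball, the nut and washer haven't moved, and the arm is clear. Handing in.

```bash
python3 - <<'E'
from plant import job
print(job.close_job())
E
```

```text
the job is handed in; nothing more can be done
None
```

I swung the drawbar over the ball with the fingers straddling its head and lowered it until it was seated. Then I pressed the latch lever home and handed the job in at about 25 s.

- **Seating:** the head lowered freely at about 2–3 N, then stopped firmly, with force rising from 13 to 26 N over the last 0.4 mm. That puts the socket at z ≈ 0.087 m, against 0.0875 and 0.0893 m for the ball from the two cameras. Those two differ by about 2 mm, which is within calibration. There was also a sideways force of about 12 N on the tool during the last press, which I did not explain.
- **Lever:** it moved down at 2–10 N without jamming, then stopped hard at z = 0.129 m (22 N), against about 0.130 m predicted for home. In the last images its upper face runs parallel to the bar (slope 0.043 against 0.0425).
- **Final state:** the bar had not moved after I backed off, and the arm was clear of everything. The nut and washer lay where they started. I checked the other bystanders only by eye in the images. No check failed, though the drawbar finder found nothing in the last wrist picture.

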